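Open the stuck relish jar

ROBOT

A 6-joint arm with a two-finger parallel gripper is mounted at the origin on the work surface. World frame = base frame: x ahead of the robot, y to its left, z up, the work surface at z = 0. Lengths are in mm, angles in rad, forces in N, time in s.
With the tool pointing down it reaches from about 325 to 900 mm from the base axis. Payload 6.1 kg.
Tool frame: the origin (TCP) lies between the finger pads, 19 mm behind the fingertips; this is the grasp point; z points along the fingers, y is the line along which they close (so a half turn about z gives the same grasp; the last joint's range is limited). The gripper opens to 85 mm and grips with 20 to 120 N. Pads are 22 mm wide; open, the fingers measure 114 mm over their backs; the gripper's body (76 mm by 85 mm) begins 54 mm behind the grasp point. The pads swing forward as they close: fully open they stand 13 mm farther back than shut.
Start: joints at [1.21, 0.22, 1.526, -0, 1.395, -0.126], TCP at [145.404, 607.843, 250] pointing down, gripper open.
Joint ranges: [-2.98, 2.98], [-0.91, 2.08], [0.09, 2.57], [-1.24, 4.39], [0.2, 2.65], [-2.68, 2.68]. Speed limits (rad/s): [2.57, 2.57, 3.01, 3.14, 3.14, 3.14].

INTERFACE

Orientations are given as a rotation vector (axis times angle).
In Python, from bench import r, claw, get_obs, grab_frame, order gives the robot as it stands. Calls block until the motion is done:
- r.move_to(position, orientation): joint-space move of the TCP to a pose.
- r.line_to(position, rot=None, rate=150, max_force=None): straight line of the TCP; rot=None keeps the orientation; rate is the mean speed in mm/s. With max_force (N) it stops when the force on the tool has changed by that much, and returns True; else False.
- r.goto_joints(angles): joint-space move.
- claw.release() and claw.grab(): open the fingers fully, or close them until they stop; the grip force is fixed at half the most.
- r.pause(seconds).
- r.solve_ik(position, orientation): joint angles nearest the present ones, or None.
- get_obs(): the state.
- grab_frame(name): name is "scene" or "side" or "wrist"; returns a dict with "img" (400x640x3 uint8, blue, green, red), "K" (3x3 intrinsics, pixels), "rvec" (rotation vector, rad) and "tvec" (3), from world to camera coordinates, as OpenCV has them; the wrist camera has in their place "T_tool_cam" (4x4, takes a point from camera to tool coordinates, whose origin is the TCP and whose axes are the flange's). Camera axes: x right, y down, z forward; pixel columns grow to the right and rows downward; lengths in mm; the calibration is good to about 2 mm. A picture is of the moment at which its call begins: read the wrist's pose just before it. There is no depth.
A pose or a line that the arm cannot do raises r.Unreachable and nothing moves.
- order.close_job(): hands the job in; it is judged then, once.
The state is a dict: "time_s": time; "qpos": joint angles; "joint_velocities": joint speeds; "joint_torque": joint torques, N m; "eef_pos": TCP position; "eef_rot": TCP orientation; "force": force on the tool from outside, world axes, zero at the start; "ft_torque": the same for the moment, N m; "width": opening from 0.0 (shut) to 1.0 (fully open); "grasp_force": force on a finger pad.
Only numpy, scipy, OpenCV 4.12 (cv2) and the standard library are available. Lean on these libraries where they do the work, as an engineer would, in place of code of your own. Each camera call takes 0.05 s, during which the arm holds its last target. There are 200 camera calls.

TASK

Open the red-lidded jar that stands in the cradle: break the stuck lid loose with a firm counter-clockwise twist, spin it until it comes free, feeling for when it lifts off rather than pulling the jar up out of its cradle, and take it off. Set the lid down flat, top up, in the steel tray before letting go of it, and leave the other things on the counter where they are.

Things in the scene. Friction and masses are not known exactly. Their poses are not given: they have to be found in the camera images.
- lid: Red ribbed lid of the jar in the cradle: 66 mm across, 24 mm tall, 60 g. Origin: centre of its lower edge, z up; top at +24 mm, inside of its top at +20 mm. Stuck tight at the start; loosens counter-clockwise seen from above. The first 0.4 rad take up to 0.8 N m (grip the sides at about 40 N), then it gives and spins easily. Grip it from above, TCP level with its top.
- lid_top (a point): Centre of the lid's top, z up. Three lugs in the lid catch under ledges of the jar's neck. At 0.5 to 1.4 rad of turn (unseen, varies) they come free over a span of about 0.25 rad; further on they catch again, and at about 1.65 rad they meet a stop (then turn back a little). A caught lid has 1.5 mm of upward play, then pulls on the jar; a free one rises with under 5 N.
- jar (a joint): How far the jar has been pulled up out of its cradle, m. 0 = fully seated. Rubber pads stop the jar turning, but a pull upwards of about 17 N draws it out; let go, it sinks back.
- jar_rim (a point): Centre of the jar's rim, 162 mm above the counter when seated. Green glass jar with a paper label, body 84 mm across, neck 49 mm (59 mm over the ledges). The neck is straight to 28 mm below the rim, then widens to 84 mm at 52 mm below.
- cradle: Grey 130 x 130 x 12 mm plate fixed to the counter with four black rubber pads, 62 mm high, that hold the jar. Origin: centre of its underside.
- tray: Loose square steel tray, 160 x 160 mm outside, 18 mm high, walls and floor 4 mm thick, 0.9 kg. Origin: centre of its underside; x and y along its sides; its inner floor is at z = +4 mm.
- mustard: Yellow bottle, 56 mm across, 170 mm tall, beyond the jar and tray. Origin: centre of its foot. Bystander.
- ketchup: Red bottle, 56 mm across, 170 mm tall. Origin: centre of its foot. Bystander.
- spare_jar: Amber jar with a brass-coloured lid, 84 mm across, 154 mm tall, not in a cradle. Origin: centre of its foot. Bystander, not to be opened.
- tumbler: White tumbler, 80 mm across, 170 mm tall. Origin: centre of its foot. Bystander.
- shaker: Small steel shaker, 40 mm across, 62 mm tall, between jar and tray. Origin: centre of its foot. Bystander.
- spoon: Steel spoon lying flat. Bystander.
- bowl: White bowl, 130 mm across, 50 mm high. Origin: centre of its foot. Bystander.

How it is judged:
By the outcome, as a careful person would: the job done as asked, in the order asked, and still so for the second after the job is handed in, with the robot touching nothing.
It also fails if it takes over 72 s, if anything falls off the work surface, if the arm or the gripper's body presses on something with over 40 N, if the wrist force passes 120 N, or if a joint passes its speed limit or range.

## Working session

There is one attempt and no reset: what is moved stays moved. The work goes in short steps, each a Python script; the robot and the scene stay as the last script left them, time stands still between calls to the robot, and variables do not carry over. Pictures are saved under pics/ and viewed, at most 10 in all, crops included, and the job is handed in when it is done.

```bash
mkdir -p pics; ls; python3 - <<'E'
from bench import r,claw,get_obs,grab_frame,order
import cv2,numpy as np
o=get_obs();print({k:np.round(v,3) for k,v in o.items()})
for n in("scene","side"):
    f=grab_frame(n);cv2.imwrite(f"pics/{n}0.png",f["img"]);print(n,f["K"],f["rvec"],f["tvec"])
f=grab_frame("wrist");print(f["T_tool_cam"],f["K"])
E
```

```text
pics
{'time_s': np.float64(0.0), 'qpos': array([ 1.21 ,  0.221,  1.528,  0.   ,  1.395, -0.126]), 'joint_velocities': array([-0.   ,  0.002,  0.002, -0.002,  0.   , -0.   ]), 'joint_torque': array([-0.000e+00, -4.969e+01, -3.894e+01, -0.000e+00,  1.100e-02,
        0.000e+00]), 'eef_pos': array([145.195, 607.312, 248.891]), 'eef_rot': array([-3.680e-01, -3.119e+00,  3.000e-03]), 'force': array([-0.193,  0.279,  0.659]), 'ft_torque': array([-0.01 , -0.034,  0.019]), 'grasp_force': np.float64(0.0), 'width': np.float64(0.997)}
scene [[478.21346634   0.         312.96538011]
 [  0.         478.21346634 200.70541729]
 [  0.           0.           1.        ]] [ 1.54328957  1.91595417 -0.8823846 ] [ 113.05982411 -282.05688273 1997.71644267]
side [[402.34020506   0.         319.98995292]
 [  0.         402.34020506 194.51662648]
 [  0.           0.           1.        ]] [ 0.28195411 -2.75006919  1.35416992] [ 598.62589038  170.35306035 1184.44630292]
[[ 1.21860589e-04 -9.59268245e-01 -2.82496761e-01  7.18001248e+01]
 [ 9.99999364e-01 -1.99769154e-04  1.10972146e-03  8.29562000e-01]
 [-1.12095469e-03 -2.82496716e-01  9.59267611e-01 -1.23391883e+02]
 [ 0.00000000e+00  0.00000000e+00  0.00000000e+00  1.00000000e+00]] [[298.39326801   0.         321.80106896]
 [  0.         298.39326801 205.32289881]
 [  0.           0.           1.        ]]
```

View pics/scene0.png

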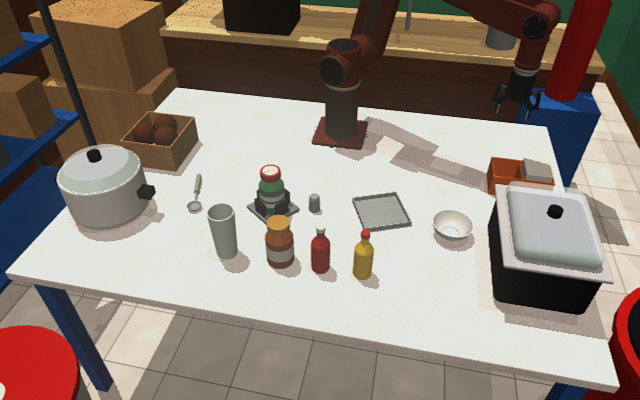

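View pics/side0.png

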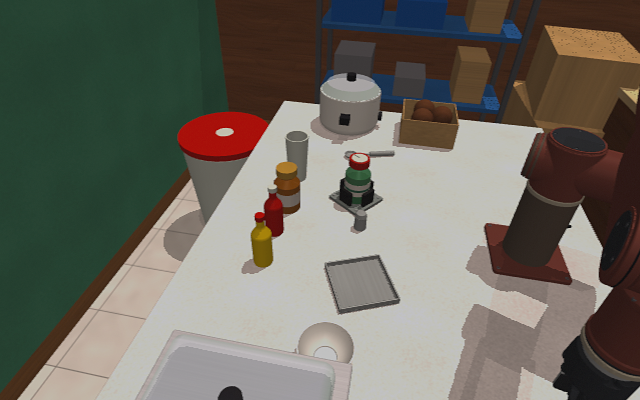

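The scene view shows the red lid top at about (270,169) and the tray around (381,211). In the side view the lid is at about (359,159) and the tray around (362,283). The shaker and bottles stand near the jar.

```bash
cat > h.py <<'E'
from bench import r,claw,get_obs,grab_frame,order
import cv2,numpy as np
from scipy.spatial.transform import Rotation as R
def ray_plane(K,Rwc,c,uv,z):
    d=Rwc@np.linalg.inv(K)@np.array([uv[0],uv[1],1.]); return c+d*(z-c[2])/d[2]
def cam(f):
    Rm=cv2.Rodrigues(np.array(f["rvec"]))[0]; return f["K"],Rm.T,-Rm.T@np.array(f["tvec"]).ravel()
def wcam(f,o):
    T=np.eye(4);T[:3,:3]=R.from_rotvec(o["eef_rot"]).as_matrix();T[:3,3]=o["eef_pos"]
    T=T@np.array(f["T_tool_cam"]);return f["K"],T[:3,:3],T[:3,3]
def down(yaw): # tool x at angle yaw in world, z down
    c,s=np.cos(yaw),np.sin(yaw)
    return R.from_matrix(np.array([[c,s,0],[s,-c,0],[0,0,-1.]])).as_rotvec()
E
python3 - <<'E'
from h import *
P={"scene":dict(lid=(270,169.5,166),t=[(353,194),(401,193),(411,226),(370,231)],sh=(314.5,196,62)),
"side":dict(lid=(359.5,159,166),t=[(325,262),(380,256),(399,302),(338,311)],sh=(360.5,214,62))}
for n,p in P.items():
    f=grab_frame(n);C=cam(f)
    print(n,"lid",ray_plane(*C,p["lid"][:2],p["lid"][2]).round(),"sh",ray_plane(*C,p["sh"][:2],62).round())
    t=np.array([ray_plane(*C,u,18) for u in p["t"]]);print(t.round()[:,:2].tolist(),t.mean(0).round())
    img=cv2.resize(f["img"],None,fx=2,fy=2,interpolation=cv2.INTER_CUBIC)
o=get_obs();print(R.from_rotvec(o["eef_rot"]).as_matrix().round(2))
E
```

```text
scene lid [ 515. -143.  166.] sh [493.  -2.  62.]
[[403.0, 116.0], [362.0, 279.0], [523.0, 323.0], [574.0, 197.0]] [465. 229.  18.]
side lid [ 514. -135.  166.] sh [486.   5.  62.]
[[562.0, 178.0], [414.0, 123.0], [355.0, 272.0], [501.0, 330.0]] [458. 226.  18.]
[[-0.97  0.23 -0.  ]
 [ 0.23  0.97 -0.  ]
 [ 0.   -0.   -1.  ]]
```

```bash
python3 - <<'E'
from h import *
for y in np.arange(-3,3.2,.4):
    q=r.solve_ik([514,-139,290],down(y)); print(round(y,2),None if q is None else np.round(q,2))
E
```

```text
-3.0 [-0.41 -0.03  1.72  0.    1.45 -2.12]
-2.6 [-0.41 -0.03  1.72  0.    1.45 -2.52]
-2.2 None
-1.8 None
-1.4 [-0.41 -0.03  1.72 -0.    1.45  2.56]
-1.0 [-0.41 -0.03  1.72 -0.    1.45  2.16]
-0.6 [-0.41 -0.03  1.72 -0.    1.45  1.76]
-0.2 [-0.41 -0.03  1.72 -0.    1.45  1.36]
0.2 [-0.41 -0.03  1.72 -0.    1.45  0.96]
0.6 [-0.41 -0.03  1.72 -0.    1.45  0.56]
1.0 [-0.41 -0.03  1.72 -0.    1.45  0.16]
1.4 [-0.41 -0.03  1.72  0.    1.45 -0.24]
1.8 [-0.41 -0.03  1.72 -0.    1.45 -0.64]
2.2 [-0.41 -0.03  1.72 -0.    1.45 -1.04]
2.6 [-0.41 -0.03  1.72  0.    1.45 -1.44]
3.0 [-0.41 -0.03  1.72 -0.    1.45 -1.84]
```

```bash
python3 - <<'E'
from h import *
r.move_to([514,-139,290],down(0.2))
o=get_obs();f=grab_frame("wrist");cv2.imwrite("pics/w1.png",f["img"])
K,Rm,c=wcam(f,o)
p=Rm.T@(np.array([514,-139,166])-c);print((K@p/p[2])[:2],o["time_s"],o["eef_pos"])
hsv=cv2.cvtColor(f["img"],cv2.COLOR_BGR2HSV)
m=(((hsv[...,0]<8)|(hsv[...,0]>172))&(hsv[...,1]>130)&(hsv[...,2]>60)).astype(np.uint8)
n,l,s,ce=cv2.connectedComponentsWithStats(m)
for i in range(1,n):
    if s[i,4]>150: print(s[i],ce[i].round(1),ray_plane(K,Rm,c,ce[i],160).round(1))
E
```

```text
[323.69662484 205.13693514] 3.1833 [ 514.19991084 -138.32217268  289.96129523]
[ 291  162   76   74 1810] [328.4 196.6] [ 520.7 -141.9  160. ]
```

View pics/w1.png

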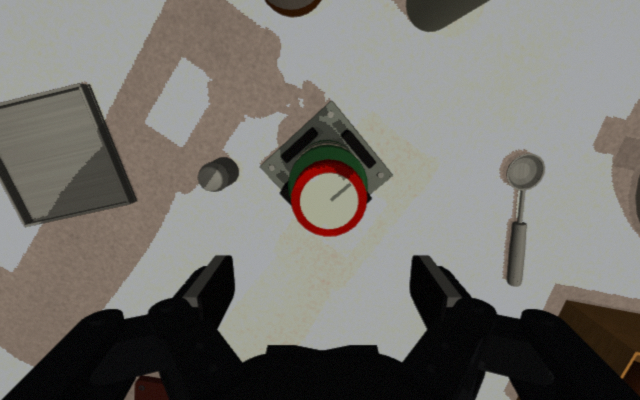

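The wrist view shows the lid disc centred near (329,200), red ring x 291–367, shaker at (212,174) left, clear of the lid. I'll take one look from a second yaw to cancel bias.

```bash
cat >> h.py <<'E'
def lid_look(z=166):
    o=get_obs();f=grab_frame("wrist");C=wcam(f,o)
    hsv=cv2.cvtColor(f["img"],cv2.COLOR_BGR2HSV)
    m=(((hsv[...,0]<8)|(hsv[...,0]>172))&(hsv[...,1]>130)&(hsv[...,2]>60)).astype(np.uint8)
    n,l,s,ce=cv2.connectedComponentsWithStats(m)
    i=1+np.argmin([np.hypot(*(c-[325,200])) if a>300 else 1e9 for c,a in zip(ce[1:],s[1:,4])])
    cs,h=cv2.findContours((l==i).astype(np.uint8),cv2.RETR_CCOMP,cv2.CHAIN_APPROX_NONE)
    hole=max([c for c,hh in zip(cs,h[0]) if hh[3]>=0],key=cv2.contourArea)
    e=cv2.fitEllipse(hole);return np.round(e[0],1),np.round(e[1],1),ray_plane(*C,e[0],z)
E
python3 - <<'E'
from h import *
print(lid_look())
for y in (1.0,1.85):
    r.move_to([517,-142,290],down(y)); print(y,lid_look())
r.move_to([517,-142,290],down(0.2)); print(lid_look(),get_obs()["time_s"])
E
```

```text
(array([328.6, 200.5]), array([57.3, 59.3]), array([ 518.9281074 , -142.29649424,  166.        ]))
1.0 (array([323.7, 204.5]), array([57. , 59.1]), array([ 518.55190141, -141.81660752,  166.        ]))
1.85 (array([322.4, 205.3]), array([56.7, 59.1]), array([ 518.06411331, -141.75301941,  166.        ]))
(array([323.7, 202.7]), array([57.1, 59.1]), array([ 518.9756709 , -142.29190176,  166.        ])) 6.5167
```

```bash
python3 - <<'E'
from h import *
X=[518,-142]
r.line_to(X+[200],rate=120)
print(r.line_to(X+[166],rate=60,max_force=10))
o=get_obs();print(o["eef_pos"],o["force"])
claw.grab();o=get_obs();print(o["width"],o["grasp_force"],o["eef_pos"],o["force"],o["ft_torque"])
for a in np.arange(.1,.51,.1):
    r.move_to(X+[166],down(.2+a));o=get_obs();print(round(a,2),o["eef_pos"].round(1),o["force"].round(1),o["ft_torque"].round(2),round(o["grasp_force"],1),round(o["time_s"],2))
f=grab_frame("wrist");cv2.imwrite("pics/w2.png",f["img"])
E
```

```text
False
[ 518.05620743 -142.05813211  165.95358983] [ 0.38811544 -0.16935745  0.30015232]
0.743321920899748 66.32586066838755 [ 518.76126949 -142.36103717  167.14358112] [ 0.29980852 -0.79066752  5.14011612] [-0.09969794  0.00826893  0.01249134]
0.1 [ 518.5 -142.8  167.1] [-1.4 -2.4  5.2] [-0.39  0.16 -0.48] 66.4 8.72
0.2 [ 518.3 -142.7  167.1] [-2.5 -1.5  6. ] [-0.32  0.33 -0.66] 66.5 8.97
0.3 [ 517.7 -142.9  167.1] [-4.5 -2.   8.9] [-0.38  0.83 -0.23] 66.7 9.22
0.4 [ 518.2 -143.1  167.1] [-3.3 -2.5  5. ] [-0.67  0.38  0.3 ] 66.4 9.47
0.5 [ 518.1 -143.   167.1] [-3.1 -2.7  6. ] [-0.44  0.46  0.18] 66.5 9.72
```

View pics/w2.png

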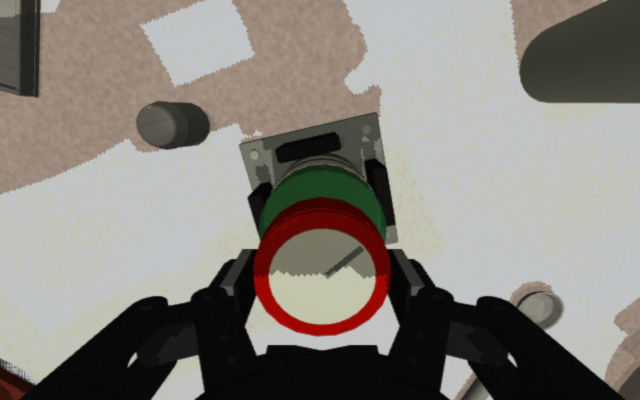

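The lid's pointer kept its angle in the camera view (about 38°), so the lid has turned 0.5 rad with the gripper. Next come small turns with gentle lift tests.

```bash
cat > spin.py <<'E'
from h import *
X=[518,-142.5];Z=167.0
free=False
for a in np.arange(.5,1.61,.09):
    r.move_to(X+[Z],down(.2+a));o0=get_obs()
    hit=r.line_to(X+[Z+4.5],rate=18,max_force=9)
    o=get_obs();print(round(a,2),hit,"z %.1f->%.1f"%(o0["eef_pos"][2],o["eef_pos"][2]),"F",o0["force"].round(1),o["force"].round(1),"T",o["ft_torque"].round(2),round(o["time_s"],1),flush=True)
    if not hit and o["eef_pos"][2]-o0["eef_pos"][2]>3.3 and o0["force"][2]-o["force"][2]<9: free=True;break
    if abs(o["ft_torque"][2])>1.0: print("stop?");r.line_to(X+[Z],rate=30);break
    r.line_to(X+[Z],rate=40)
print("free",free)
E
python3 spin.py
```

```text
0.5 True z 167.2->168.2 F [-2.5 -2.5  2.6] [ 0.7 -0.1  2.3] T [-0.09 -0.13  0.03] 10.2
0.59 True z 167.2->168.2 F [-0.7 -3.   3.4] [ 1.7 -0.7  1.4] T [-0.18 -0.28 -0.03] 11.0
0.68 True z 167.2->168.2 F [0.6 0.2 4.8] [ 1.7 -1.4 -0.3] T [-0.14 -0.36  0.01] 11.7
0.77 True z 167.2->168.3 F [-1.7 -0.5  4.7] [ 2.  -1.8 -0.9] T [-0.24 -0.33  0.03] 12.5
0.86 True z 167.2->168.2 F [-0.6 -0.8  4.9] [ 1.  -0.9  1. ] T [-0.2  -0.26 -0.02] 13.2
0.95 True z 167.2->168.3 F [0.1 0.1 3.9] [ 0.9 -1.  -0.7] T [-0.15 -0.16  0.05] 13.9
1.04 True z 167.2->168.5 F [-1.  -0.2  3.9] [ 2.5 -0.6 -0.4] T [-0.13 -0.24 -0.03] 14.7
1.13 False z 167.2->171.4 F [-0.7 -0.1  3.5] [ 0.5 -0.2 -0.9] T [-0.06 -0.1  -0.02] 15.6
free True
```

```bash
python3 - <<'E'
from h import *
X=[518,-142.5]
for z in (176,186,200):
    h=r.line_to(X+[z],rate=40,max_force=12);o=get_obs();print(z,h,o["eef_pos"].round(1),o["force"].round(1))
    if h: break
f=grab_frame("side");cv2.imwrite("pics/s2.png",cv2.resize(f["img"][100:250,280:440],None,fx=4,fy=4,interpolation=cv2.INTER_CUBIC))
print(o["time_s"])
E
```

```text
176 False [ 518.1 -142.5  176.4] [ 0.1  0.8 -1. ]
186 False [ 518.2 -142.6  186.5] [-0.1  0.6 -0.2]
200 False [ 518.2 -142.6  200.3] [ 0.5 -0.2 -1.3]
16.7583
```

View pics/s2.png

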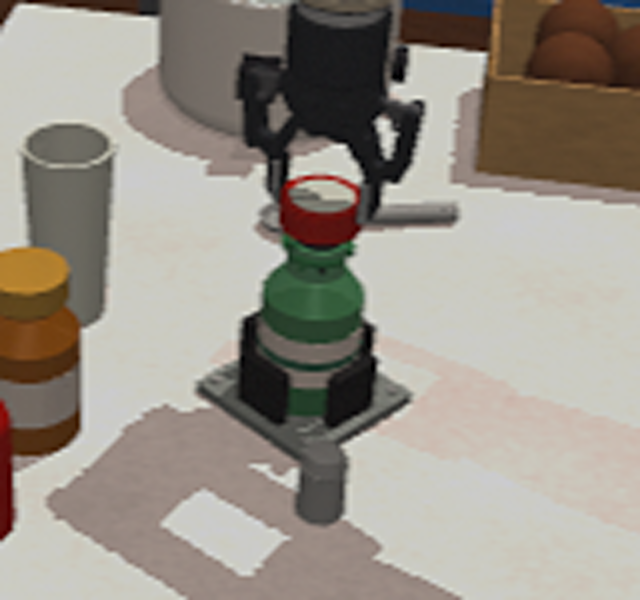

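The crop shows the lid at (320,210) held clear above the green neck, with the jar still seated in its cradle. Next I carry it over the tray.

```bash
python3 - <<'E'
from h import *
r.line_to([518,-142.5,300],rate=200)
r.move_to([460,228,300],down(1.92))
r.pause(.3)
o=get_obs();f=grab_frame("wrist");cv2.imwrite("pics/w3.png",f["img"]);print(o["eef_pos"],o["force"].round(1),o["grasp_force"],o["time_s"],o["qpos"].round(2))
C=wcam(f,o);np.savez("w3.npz",K=C[0],R=C[1],c=C[2])
f=grab_frame("scene");print("mustard foot",ray_plane(*cam(f),(363,274),0))
E
```

```text
[460.37624671 227.33124195 300.00067953] [-0.2 -0.3 -0.6] 72.12070354957177 19.1583 [ 0.31 -0.08  1.75 -0.    1.47 -0.04]
mustard foot [741.0338944  198.30354188   0.        ]
```

View pics/w3.png

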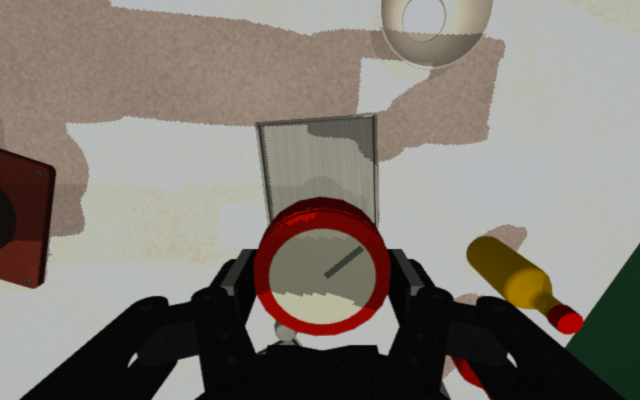

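The view shows tray far corners at (257,123) and (376,115), side edges running down behind the held lid, and the mustard well clear to the right.

```bash
python3 - <<'E'
from h import *
d=np.load("w3.npz")
a,b,e,g=[ray_plane(d["K"],d["R"],d["c"],u,18)[:2] for u in((257,123),(376,115),(378.5,222),(270,222))]
print(a.round(),b.round(),np.hypot(*(b-a)).round(1),e.round(),g.round())
u=(b-a)/np.hypot(*(b-a));n=np.array([u[1],-u[0]])
if n@(e-b)<0:n=-n
print("angle",np.arctan2(*u[::-1]),"centre",(a+b)/2+80*n)
E
```

```text
[359. 261.] [502. 323.] 155.7 [562. 188.] [415. 135.]
angle 0.41237917793170376 centre [462.28923818 218.57799087]
```

```bash
python3 - <<'E'
from h import *
X=[461,223];q=down(1.95)
r.line_to(X+[60],rot=q,rate=150)
r.line_to(X+[40],rate=60);r.pause(.2)
h=r.line_to(X+[26],rate=15,max_force=5);o=get_obs();print(h,o["eef_pos"].round(1),o["force"].round(1),o["time_s"])
E
```

```text
True [460.9 223.   29.3] [-1.2 -0.8  4.7] 22.3917
```

Contact came at z 29.3, as expected for the tray floor, so I release.

```bash
python3 - <<'E'
from h import *
X=[461,223]
r.pause(.2);claw.release();r.pause(.2)
o=get_obs();print(o["width"],o["force"].round(1),o["eef_pos"].round(1))
r.line_to(X+[60],rate=40);r.line_to(X+[250],rate=150);r.pause(.5)
f=grab_frame("wrist");cv2.imwrite("pics/w4.png",f["img"])
f=grab_frame("side");cv2.imwrite("pics/s4.png",f["img"]);print(get_obs()["time_s"])
E
```

```text
0.9986783113671758 [-0.4  0.6  0.3] [460.1 222.7  28.5]
26.0917
```

View pics/w4.png

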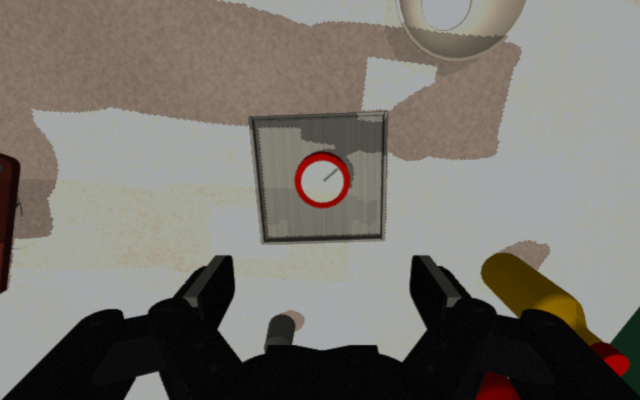

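View pics/s4.png

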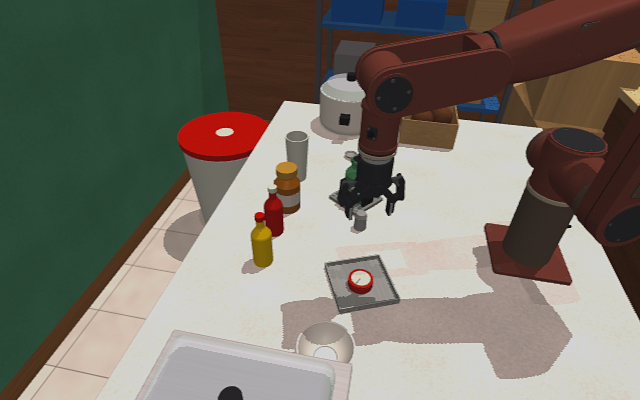

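The lid lies flat, top up, in the tray, at (322,180) in the wrist view. The tray, bottles and shaker are where they started, and the robot is clear.

```bash
python3 -c "
from bench import order
print(order.close_job())"
```

```text
the job is handed in; nothing more can be done
None
```

The jar is open, with the lid flat and top up in the steel tray; the jar stayed in its cradle, nothing else visibly moved, and the job was handed in at about 26 s.

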